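# Tare the weigh tin without touching the balance's sensor

### The arm

A 6-joint arm with a two-finger parallel gripper is mounted at the origin on a cart in front of the work surface, level with it; the furniture and walls round the work are solid. World frame = base frame: x ahead of the robot, y to its left, z up, the work surface at z = 0. Lengths are in m, angles in degrees, forces in N, time in s.
With the tool pointing down it reaches from about 0.35 to 0.925 m from the base axis. Payload 6.4 kg.
Tool frame: the origin (TCP) lies between the finger pads; the fingertips stand 19 mm ahead of it and the grasp point (between the pads) is the TCP; z points along the fingers, y is the line along which they close (so a half turn about z gives the same grasp; the last joint's range is limited). The gripper opens to 94 mm and grips with 3 to 60 N. Pads are 16 mm wide; open, the fingers measure 119 mm over their backs; the gripper's body (75 mm by 177 mm) begins 78 mm behind the grasp point.
Start: joints at [-86.694, 14.043, 89.255, -0, 76.702, -9.975], TCP at [0.149, -0.633, 0.224] pointing down, gripper open.
Joint ranges: [-179.41, 179.41], [-58.25, 129.5], [7.25, 145.43], [-54.29, 234.29], [11.92, 165.04], [-157.13, 157.13]. Speed limits (degrees/s): [147.25, 147.25, 180, 180, 180, 180].

### API

Orientations are given as [roll, pitch, yaw] about the fixed x, y, z axes, in that order (R = Rz(yaw) Ry(pitch) Rx(roll)).
In Python, from workcell import manip gives the robot as it stands.
- The arm moves only by the tool play_rows, never from a script. Its argument "motion" is a list of rows, each a list of 7 numbers: the turn, a rotation vector about the tool's x, y, z in degrees, then the shift along the tool's x, y, z in cm, then the opening in per cent of the stroke, from 0 (shut) to 100 (fully open). In form: [[ax, ay, az, dx, dy, dz, claw], ...]. A call has 1 to 10 rows; each row shifts and turns the commanded pose from where the row before left it, along the tool's axes as they then stand; what a row does not reach is not made up. A row lasts 1/8 s, in which the tool goes at most 62.5 mm and 10.7 degrees, less where a joint would pass 70% of its speed; a pose out of reach is approached as far as the arm can. A call with a gripper value outside its range is refused whole. The fingers move at their own pace and stop on an object; the grip force is fixed at half the most. Time passes only in rows, so rows that do not move let the fingers close. It gives the time, the measured TCP pose, the force, the opening and the grip force at its end, in the units of the state.
- manip.get_state(): the state, without advancing time (a new reading comes with each control period).
- manip.camera(name): name is "side" or "top"; returns a dict with "pixels" (400x640x3 uint8, red, green, blue), "camera_matrix" (3x3 intrinsics, pixels), "rvec" (rotation vector, rad) and "tvec" (3), from world to camera coordinates, as OpenCV has them. Camera axes: x right, y down, z forward; pixel columns grow to the right and rows downward; lengths in m; the calibration is good to about 2 mm. A picture is of the moment at which its call begins. There is no depth.
- manip.finish_job(): hands the job in; it is judged then, once.
The state is a dict: "t": time; "joints": joint angles; "qd": joint speeds; "joint_efforts": joint torques, N m; "eef_pos": TCP position; "eef_rot": TCP orientation; "wrist_force": force on the tool from outside, world axes, zero at the start; "moment": the same for the moment, N m; "gripper_width": opening from 0.0 (shut) to 1.0 (fully open); "grip_force": force on a finger pad.
Only numpy, scipy, OpenCV 4.12 (cv2) and the standard library are available. Lean on these libraries where they do the work, as an engineer would, in place of code of your own. Each camera call takes 0.05 s, during which the arm holds its last target. There are 200 camera calls.

### The job

Tare the balance with the weigh tin that stands on its pan: with the fingertips, gently slide the glass top cover forward by its black bar until the weighing chamber is fully shut, then point straight down at the dark window of the round tare sensor, fingertips centred a couple of centimetres above it, hold still there for three seconds without touching it, and take the hand well away again, at least 15 cm. Do not trigger the square print sensor by touching it or passing low over it (stay 10 cm up there). Leave the tin on the pan and the other things on the table where they are.

Things in the scene. Friction and masses are not known exactly. Their poses are not given: they have to be found in the camera images.
- balance: laboratory balance, fixed where it stands, 300 mm deep (along its x) and 170 mm wide (along its y); origin at the centre of its underside, its +x points from the front (low sloping display) to the rear (white housing). Between them is a glass weighing chamber open at the top, 167 mm high; rails beside the cover reach 178 mm. The steel pan inside is 84 mm wide, its top 66 mm up, its centre 26 mm in front of the origin
- cover (a joint): how far the chamber's flat glass top cover is slid back along the balance's +x, in m: 0 is fully shut (against its stop), 0.115 fully open. It slides stiffly with about 1.5 N of friction (plus 6 N per m/s) and stays where it is left; it cannot be lifted off
- cover_handle (a point): centre of the top edge of the black upright bar near the front edge of the cover, by which the cover is slid: 66 mm wide across (along the balance's y), 10 mm thick (along the balance's x) and 28 mm high, its foot on the cover. The flat upper face of the cover lies 28 mm below this point and reaches 130 mm behind it and 10 mm before it. The bar moves with the cover
- tare_window (a point): the touchless tare sensor's dark round window, 24 mm wide, in the middle of the top of a fixed ROUND white puck 58 mm across and 18 mm high on the table; this point is the centre of the window, at the top of the puck
- print_window (a point): the print sensor's dark square window, 24 mm wide, in the middle of the top of a fixed SQUARE white box 56 x 56 mm and 18 mm high; this point is the centre of the window, at the top of the box. The two sensors stand in front of the cream pump case (fixed, 307 mm high, its front face 80 to 115 mm beyond the sensor centres, a knob sticking out 17 mm from it), in either order; the balance stands to the right of the pump
- weigh_tin: round tin with lid, 51 mm wide, 26 mm high, standing on the balance's pan inside the chamber; origin at the centre of its underside
- dropper_bottle: amber dropper bottle with black rubber bulb, 28 mm wide, 92 mm high, standing; origin at the centre of its underside
- vial_1: small amber vial with white cap, 12 mm wide, 32 mm high, standing; origin at the centre of its underside
- vial_2: small clear vial with blue cap, 12 mm wide, 32 mm high, standing; origin at the centre of its underside
- screw_jar: plastic jar with ribbed screw lid, 43 mm wide, 51 mm high, standing; origin at the centre of its underside
- tweezers: steel tweezers lying along their x axis, 132 x 11 x 10 mm; origin at the centre of the underside

How it is judged (in metres and radians):
On the way, in this order (a step that is already met when the one before it is completed fails the run):
1. the top cover is fully shut (value of joint cover below 0.004 m), for 0.2 s.
2. with the cover shut, the fingertips point at the tare window from just above, untouched, and dwell there (value of joint cover below 0.004 m and horizontal distance between the grasp point and tare_window below 0.015 m and z of the grasp point in the frame of tare_window between 0.012 and 0.065 m), for 2 s.
At the end, for the whole second after the job is handed in: After a dwell of 2 s over the tare window (within 15 mm sideways, grasp point at most 65 mm up), the cover is shut to 4 mm, the tin stands on the pan within 8 mm of its place, other things within 20 mm of theirs, and the grasp point is over 12 cm from the window (value of joint cover below 0.004 m and velocity of joint cover below 0.005 m/s and distance between the grasp point and tare_window above 0.12 m and distance of weigh_tin from where it was at the start of the episode below 0.008 m and linear speed of weigh_tin below 0.01 m/s and angle between weigh_tin's own z axis and vertical below 0.1 rad and distance of each of dropper_bottle, vial_1, vial_2, screw_jar, tweezers from where it was at the start of the episode below 0.02 m); the robot touches nothing.
It fails at once if the tare sensor is touched (contact force between any of the fingers, the arm and tare_sensor above 0.5 N).
It fails at once if the print sensor is touched, or triggered by fingers low over it (grasp point within 30 mm sideways and 70 mm above) (contact force between any of the fingers, the arm and print_sensor above 0.5 N or (horizontal distance between the grasp point and print_window below 0.03 m and z of the grasp point in the frame of print_window below 0.07 m)).
It fails at once if the tin is touched, lifted or shifted (contact force between the fingers and weigh_tin above 0.5 N or distance of weigh_tin from where it was at the start of the episode above 0.008 m).
It fails at once if the balance or its cover is pushed with more than 40 N (contact force between any of the fingers, the arm and balance above 40 N).
It fails at once if another thing on the table is shifted by more than 20 mm or knocked over (distance of any of dropper_bottle, vial_1, vial_2, screw_jar, tweezers from where it was at the start of the episode above 0.02 m or angle between any of dropper_bottle, vial_1, vial_2, screw_jar's own z axis and vertical above 0.35 rad).
It also fails if it takes over 48 s, if anything falls off the work surface, if the arm or the gripper's body presses on something with over 40 N, if the wrist force passes 120 N, or if a joint passes its speed limit or range.

## Working session

There is one attempt and no reset: what is moved stays moved. The work goes in short steps, Python scripts to look and compute and a tool call to move; the robot and the scene stay as the last step left them, time stands still between calls to the robot, and variables do not carry over. Pictures are saved under pics/ and viewed, at most 10 in all, crops included, and the job is handed in when it is done.

Besides the shell and the picture viewer there is one more tool, called after "Emit:" by a JSON object that holds its "api" and its "payload", one argument or row to a line. play_rows: Moves the arm, as the interface text tells. Its arguments: {"type":"object","properties":{"motion":{"type":"array"}},"required":["motion"]}

```bash
mkdir -p pics
cat > h.py <<'E'
import numpy as np, cv2
from workcell import manip
def grab(n,f):
    c=manip.camera(n); np.savez(f'pics/{f}.npz',**c); cv2.imwrite(f'pics/{f}.png',c['pixels'][:,:,::-1]); return c
def load(f): return np.load(f'pics/{f}.npz')
def ray(c,uv):
    R=cv2.Rodrigues(np.array(c['rvec'],float))[0]; t=np.array(c['tvec'],float).ravel()
    p=cv2.undistortPoints(np.array([[uv]],float),np.array(c['camera_matrix'],float),None).ravel()
    d=R.T@np.array([p[0],p[1],1]); return -R.T@t, d/np.linalg.norm(d)
def onz(c,uv,z):
    o,d=ray(c,uv); return o+d*(z-o[2])/d[2]
def proj(c,P): return cv2.projectPoints(np.array(P,float).reshape(-1,3),np.array(c['rvec'],float),np.array(c['tvec'],float),np.array(c['camera_matrix'],float),None)[0].reshape(-1,2)
def tri(c1,u1,c2,u2):
    o1,d1=ray(c1,u1);o2,d2=ray(c2,u2)
    s=np.linalg.lstsq(np.c_[d1,-d2],o2-o1,rcond=None)[0]
    a,b=o1+s[0]*d1,o2+s[1]*d2; return (a+b)/2,np.linalg.norm(a-b)
E
python3 - <<'E'
from h import *
for n in('top','side'):
    c=grab(n,n+'0'); o,_=ray(c,(320,200)); print(n,o,c['tvec'])
s=manip.get_state(); print(s['eef_pos'],s['eef_rot'],s['t'],s['gripper_width'])
E
```

```text
top [0.33652373 0.06163944 1.36577159] [0.07365237 0.56801642 1.28620074]
side [0.29006013 0.87471758 0.61136753] [0.53467752 0.17769578 0.95161974]
[ 0.14931594 -0.63211471  0.2235073 ] [-1.79906547e+02 -1.80490613e-02  1.32798433e+01] 0.1 0.9994369772296611
```

View pics/top0.png

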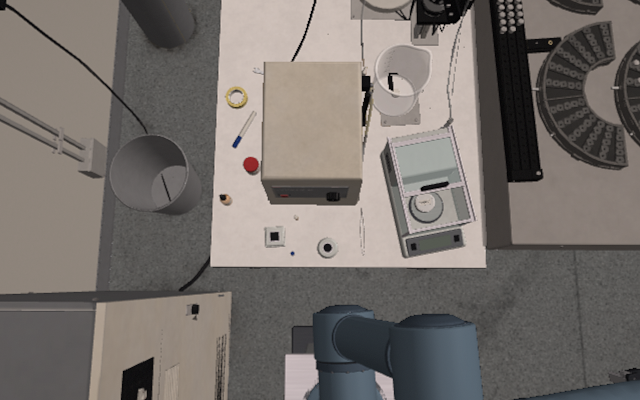

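View pics/side0.png

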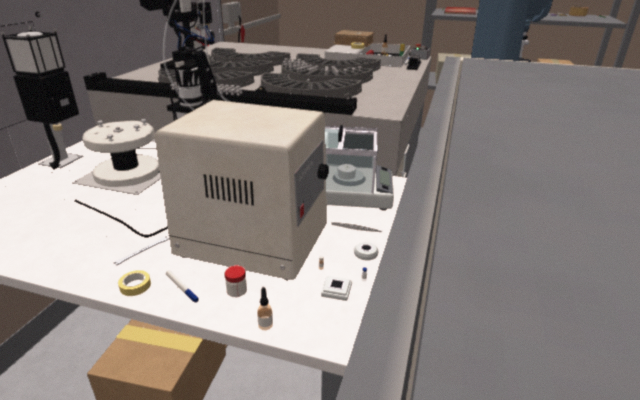

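The top view shows the balance at about (428,195), with its black cover bar at (435,186). The round tare puck is at (327,246), the square print box at (274,236), and the tweezers at about (362,232). The side view shows the puck at (366,250), the box at (337,287), and the bar near (340,133) beside the pump.

Run:
```python
from h import *
T=load('top0');S=load('side0')
def dark(c,box,th):
    x0,y0,x1,y1=box; g=c['pixels'][y0:y1,x0:x1].max(2); m=(g<th).astype('uint8')
    n,l,st,ce=cv2.connectedComponentsWithStats(m); 
    return [(ce[i]+[x0,y0],st[i,4],cv2.minAreaRect(np.argwhere(l==i)[:,::-1].astype(np.float32)+np.float32([x0,y0]))) for i in range(1,n) if st[i,4]>8]
for nm,box,z in(('tare',(312,232,342,262),.018),('print',(262,224,288,248),.018),('bar',(410,172,460,200),.205)):
    for b in dark(T,box,75):
        P=onz(T,b[0],z); bp=cv2.boxPoints(b[2]); print(nm,b[0],b[1],P.round(4),[onz(T,q,z)[:2].round(3).tolist() for q in bp])
for nm,box in(('tare',(352,238,382,262)),('print',(322,276,352,298)),('bar',(330,120,352,146))):
    for b in dark(S,box,75): print('side',nm,b[0],b[1],onz(S,b[0],.018).round(4),b[2])
# balance outline: whole-image crops
a=cv2.resize(T['pixels'][120:265,370:485,::-1],None,fx=4,fy=4,interpolation=cv2.INTER_CUBIC)
b=cv2.resize(S['pixels'][110:215,310:400,::-1],None,fx=4,fy=4,interpolation=cv2.INTER_CUBIC)
o=np.zeros((580,800,3),'uint8');o[:580,:400]=a[:,:400];o[:420,440:800]=b;cv2.imwrite('pics/crop.png',o)
```

```text
tare [327.10416667 247.16666667] 48 [0.4326 0.0479 0.018 ] [[0.422, 0.056], [0.441, 0.056], [0.441, 0.037], [0.422, 0.037]]
print [274.33333333 235.96491228] 57 [0.4627 0.1922 0.018 ] [[0.472, 0.204], [0.475, 0.184], [0.455, 0.181], [0.452, 0.201]]
bar [434.12698413 185.8968254 ] 126 [ 0.566  -0.2056  0.205 ] [[0.565, -0.173], [0.578, -0.238], [0.568, -0.24], [0.554, -0.174]]
side tare [365.85 247.05] 20 [0.4318 0.0469 0.018 ] ((366.0, 247.0), (2.0, 6.0), 90.0)
side print [336.5 283.5] 50 [0.4618 0.1916 0.018 ] ((336.5, 283.5), (5.0, 9.0), 90.0)
side bar [339.9  132.72] 50 [ 0.6818 -0.6454  0.018 ] ((339.8154296875, 132.4769287109375), (3.224903106689453, 15.380306243896484), 7.125016689300537)
side bar [348.04878049 139.81707317] 82 [ 0.635  -0.5856  0.018 ] ((347.5, 139.5), (11.0, 7.0), 90.0)
```

View pics/crop.png

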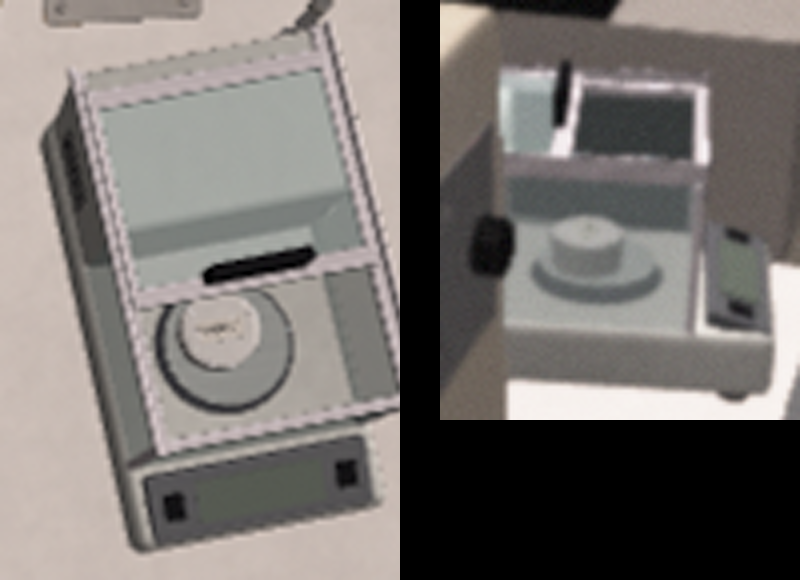

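The crop shows the bar about half-way open. The cover's front edge is roughly 35 mm short of the chamber front on the crop, and the tin stands on the pan under the opening. I'll triangulate the bar and get the yaw next.

Run:
```python
from h import *
T=load('top0');S=load('side0')
print('bar',tri(T,(434.13,185.9),S,(339.9,132.7)))
cr=lambda u,v:(370+u/4,120+v/4)
A=onz(T,cr(85,80),.178);B=onz(T,cr(157,450),.178);C=onz(T,cr(400,405),.178);D=onz(T,cr(318,35),.178)
print(A,B,C,D)
for p,q in((B,A),(C,D)):
    d=q-p;print('yaw',np.degrees(np.arctan2(d[1],d[0])),np.linalg.norm(d))
print('barfoot?',[onz(T,cr(*p),z)[:2].round(3) for p in((205,265),(312,248)) for z in(.198,)])
print('rear top edge',onz(T,cr(205,262),.198),onz(T,cr(312,246),.198))
print('pump front right top',onz(T,(358,205),.307),onz(T,(361,62),.307))
# pan centre check: crop ellipse centre
print('pan',onz(T,cr(226,348),.066),'tin',onz(T,cr(218,333),.092))
for p in((362,210),(362,253)): print('tweez',onz(T,p,.005))
print('corner',tri(T,(497,248),S,(0,0)) [0] if 0 else onz(T,(497,248),.1))
```

```text
bar (array([ 0.56941044, -0.20949933,  0.18819488]), np.float64(0.00010791720618966818))
[ 0.68746834 -0.10977825  0.178     ] [ 0.45703546 -0.1479379   0.178     ] [ 0.48466769 -0.2949495   0.178     ] [ 0.71668941 -0.25546062  0.178     ]
yaw 9.402841404211966 0.23357112360239463
yaw 9.658892295705646 0.23535813070244574
barfoot? [array([ 0.566, -0.176]), array([ 0.577, -0.241])]
rear top edge [ 0.56833481 -0.17640065  0.198     ] [ 0.57827279 -0.24093794  0.198     ]
pump front right top [ 0.50335274 -0.01601096  0.307     ] [ 0.83372082 -0.02627537  0.307     ]
pan [ 0.53639326 -0.21532773  0.066     ] tin [ 0.54226374 -0.20492729  0.092     ]
tweez [ 0.53689719 -0.04912445  0.005     ]
tweez [ 0.41793366 -0.04772551  0.005     ]
corner [ 0.42607312 -0.38347946  0.1       ]
```

Emit:
{"api": "play_rows", "payload": {
  "motion": [
    [0,0,3.6,0,0,-5,0],
    [0,0,0,0,0,-5,0],
    [0,0,0,0,0,-5,0],
    [0,0,0,4,-2.7,0,0],
    [0,0,0,4,-2.7,0,0],
    [0,0,0,4,-2.7,0,0],
    [0,0,0,4,-2.7,0,0],
    [0,0,0,4,-2.7,0,0],
    [0,0,0,4,-2.7,0,0],
    [0,0,0,4,-2.7,0,0]
  ]
}}

```text
t: 1.35
eef_pos: [0.3944, -0.3978, 0.374]
eef_rot: [-180.0, 0.0, 9.7]
wrist_force: [-0.1, -0.1, 0.1]
gripper_width: 0.008
grip_force: 0.0
```

Emit:
{"api": "play_rows", "payload": {
  "motion": [
    [0,0,0,4,-2.7,0,0],
    [0,0,0,4,-2.7,0,0],
    [0,0,0,4,-2.7,0,0],
    [0,0,0,4,-2.7,0,0],
    [0,0,0,4,-2.6,0,0],
    [0,0,0,4,-2.4,0,0],
    [0,0,0,0,0,0,0],
    [0,0,0,0,0,0,0]
  ]
}}

```text
t: 2.35
eef_pos: [0.6032, -0.2033, 0.3739]
eef_rot: [-180.0, 0.1, 9.7]
wrist_force: [-0.1, -0.7, 0.2]
gripper_width: 0.003
grip_force: 0.0
```

Emit:
{"api": "play_rows", "payload": {
  "motion": [
    [0,0,0,0,0,5,0],
    [0,0,0,0,0,5,0],
    [0,0,0,0,0,4,0],
    [0,0,0,0,0,1.5,0],
    [0,0,0,0,0,1,0],
    [0,0,0,0,0,0,0]
  ]
}}

```text
t: 3.1
eef_pos: [0.6038, -0.2037, 0.2104]
eef_rot: [180.0, -0.1, 9.7]
wrist_force: [0.1, 0.3, 1.2]
gripper_width: 0.004
grip_force: 0.0
```

Run:
```python
from h import *
T=grab('top','top1');S=grab('side','side1'); s=manip.get_state(); print(s['eef_pos'],s['wrist_force'])
p=np.array(s['eef_pos']); print(proj(T,p),proj(S,p-[0,0,.019]))
a=cv2.resize(T['pixels'][120:265,370:485,::-1],None,fx=4,fy=4,interpolation=cv2.INTER_CUBIC)
b=cv2.resize(S['pixels'][70:175,310:400,::-1],None,fx=4,fy=4,interpolation=cv2.INTER_CUBIC)
o=np.zeros((580,800,3),'uint8');o[:580,:400]=a[:,:400];o[:420,440:800]=b;cv2.imwrite('pics/crop1.png',o)
```

```text
[ 0.60436227 -0.20367207  0.21130893] [ 0.11464819 -0.07690948  0.98870422]
[[433.30101888 169.64357881]] [[326.86677243 130.46063168]]
```

View pics/crop1.png

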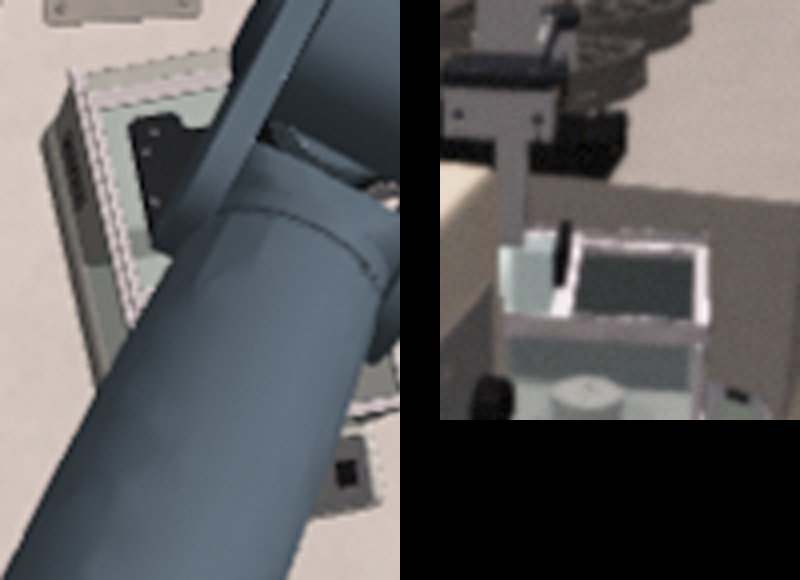

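The side crop shows the fingers about 3 cm behind the bar, with the tips at (512,245) just below the bar's top at (566,225). The top view is hidden by the arm. I'll lower by 1.1 cm and push.

Emit:
{"api": "play_rows", "payload": {
  "motion": [
    [0,0,0,0,0,0.6,0],
    [0,0,0,0,0,0.5,0],
    [0,0,0,0,0,0,0]
  ]
}}

```text
t: 3.58
eef_pos: [0.6033, -0.2029, 0.1978]
eef_rot: [-180.0, 0.1, 9.7]
wrist_force: [1.3, 0.4, -0.4]
gripper_width: 0.005
grip_force: 0.0
```

Emit:
{"api": "play_rows", "payload": {
  "motion": [
    [0,0,0,-1,0,0,0],
    [0,0,0,-0.7,0,0,0],
    [0,0,0,-0.7,0,0,0],
    [0,0,0,-0.7,0,0,0],
    [0,0,0,-0.7,0,0,0]
  ]
}}

```text
t: 4.2
eef_pos: [0.5659, -0.2098, 0.1987]
eef_rot: [180.0, -0.0, 9.7]
wrist_force: [2.0, -1.6, -0.5]
gripper_width: 0.007
grip_force: 0.9
```

Emit:
{"api": "play_rows", "payload": {
  "motion": [
    [0,0,0,-0.7,0,0,0],
    [0,0,0,-0.7,0,0,0],
    [0,0,0,-0.7,0,0,0],
    [0,0,0,-0.7,0,0,0],
    [0,0,0,-0.6,0,0,0]
  ]
}}

```text
t: 4.82
eef_pos: [0.5322, -0.2153, 0.1986]
eef_rot: [180.0, -0.0, 9.7]
wrist_force: [1.8, -0.9, 0.8]
gripper_width: 0.005
grip_force: 0.9
```

Emit:
{"api": "play_rows", "payload": {
  "motion": [
    [0,0,0,-0.4,0,0,0],
    [0,0,0,-0.4,0,0,0],
    [0,0,0,-0.4,0,0,0]
  ]
}}

```text
t: 5.2
eef_pos: [0.5206, -0.2173, 0.1985]
eef_rot: [-180.0, -0.0, 9.7]
wrist_force: [1.6, -1.7, 0.5]
gripper_width: 0.0
grip_force: 0.8
```

Run:
```python
from h import *
S=grab('side','side2'); s=manip.get_state(); print(s['eef_pos'],s['wrist_force'])
b=cv2.resize(S['pixels'][90:215,310:410,::-1],None,fx=4.5,fy=4.5,interpolation=cv2.INTER_CUBIC)
cv2.imwrite('pics/crop2.png',b)
```

```text
[ 0.52014741 -0.21721767  0.19834048] [-0.04688238 -0.72075714 -1.07285792]
```

View pics/crop2.png

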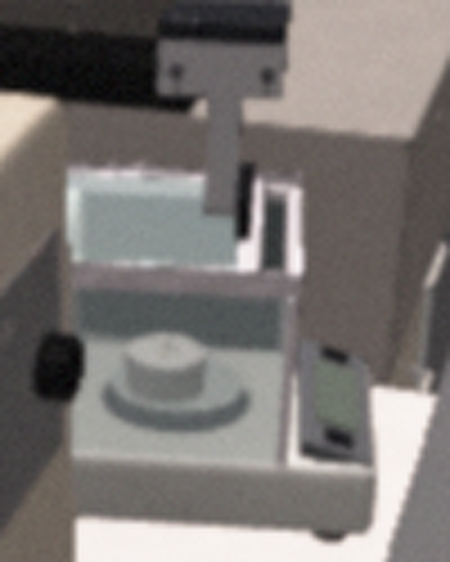

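The side crop shows the fingers pressed on the bar, now at (245,200). A gap of 2–3 cm is still open in front of the cover, at (275,235). I'll keep pushing in small steps.

Emit:
{"api": "play_rows", "payload": {
  "motion": [
    [0,0,0,-0.4,0,0,0],
    [0,0,0,-0.4,0,0,0],
    [0,0,0,-0.4,0,0,0],
    [0,0,0,-0.2,0,0,0]
  ]
}}

```text
t: 5.75
eef_pos: [0.5067, -0.2196, 0.1984]
eef_rot: [-180.0, 0.0, 9.7]
wrist_force: [1.9, -1.8, 0.1]
gripper_width: 0.007
grip_force: 0.8
```

Emit:
{"api": "play_rows", "payload": {
  "motion": [
    [0,0,0,-0.2,0,0,0],
    [0,0,0,-0.2,0,0,0],
    [0,0,0,-0.2,0,0,0]
  ]
}}

```text
t: 6.12
eef_pos: [0.5009, -0.2206, 0.1984]
eef_rot: [-180.0, 0.0, 9.7]
wrist_force: [1.6, -0.9, -0.4]
gripper_width: 0.003
grip_force: 0.8
```

Emit:
{"api": "play_rows", "payload": {
  "motion": [
    [0,0,0,-0.2,0,0,0],
    [0,0,0,-0.2,0,0,0]
  ]
}}

```text
t: 6.38
eef_pos: [0.497, -0.2213, 0.1984]
eef_rot: [-180.0, 0.0, 9.7]
wrist_force: [1.7, -0.9, -0.8]
gripper_width: 0.005
grip_force: 0.8
```

Emit:
{"api": "play_rows", "payload": {
  "motion": [
    [0,0,0,-0.2,0,0,0],
    [0,0,0,-0.1,0,0,0]
  ]
}}

```text
t: 6.62
eef_pos: [0.4966, -0.2214, 0.1986]
eef_rot: [179.9, -0.5, 9.7]
wrist_force: [14.6, 1.0, -6.5]
gripper_width: 0.004
grip_force: 7.3
```

Emit:
{"api": "play_rows", "payload": {
  "motion": [
    [0,0,0,-0.1,0,0,0],
    [0,0,0,-0.1,0,0,0]
  ]
}}

```text
t: 6.88
eef_pos: [0.4965, -0.2214, 0.1986]
eef_rot: [179.9, -0.8, 9.7]
wrist_force: [22.3, 1.5, -10.2]
gripper_width: 0.005
grip_force: 11.1
```

Emit:
{"api": "play_rows", "payload": {
  "motion": [
    [0,0,0,0,0,0,0],
    [0,0,0,0.5,0,0,0],
    [0,0,0,0.8,0,0,0],
    [0,0,0,0,0,-4,0],
    [0,0,0,0,0,-6,0],
    [0,0,9.7,0,0,-6,0],
    [0,0,0,-3,-4,0,0],
    [0,0,0,-3,-5,0,0],
    [0,0,0,-1,-5,0,0],
    [0,0,0,0,-5,0,0]
  ]
}}

```text
t: 8.12
eef_pos: [0.434, -0.0286, 0.3587]
eef_rot: [180.0, 0.0, -0.1]
wrist_force: [0.0, -0.6, 0.3]
gripper_width: 0.001
grip_force: 0.0
```

Emit:
{"api": "play_rows", "payload": {
  "motion": [
    [0,0,0,0,-4,0,0],
    [0,0,0,0,-3,0,0],
    [0,0,0,0,0,0,0],
    [0,0,0,0,0,0,0]
  ]
}}

```text
t: 8.62
eef_pos: [0.435, 0.0395, 0.3584]
eef_rot: [180.0, 0.0, -0.0]
wrist_force: [-0.1, -1.3, 0.4]
gripper_width: 0.007
grip_force: 0.0
```

Run:
```python
from h import *
S=grab('side','side3');T=grab('top','top3'); s=manip.get_state(); print(s['eef_pos'],s['wrist_force'])
b=cv2.resize(S['pixels'][60:300,300:430,::-1],None,fx=2.4,fy=2.4,interpolation=cv2.INTER_CUBIC)
a=cv2.resize(T['pixels'][110:280,320:490,::-1],None,fx=2.8,fy=2.8,interpolation=cv2.INTER_CUBIC)
o=np.zeros((580,800,3),'uint8');o[:b.shape[0],:b.shape[1]]=b;o[:a.shape[0],320:320+a.shape[1]]=a
cv2.imwrite('pics/crop3.png',o)
```

```text
[0.43510051 0.03916746 0.35835931] [ 0.31705358 -0.55198666  0.21393893]
```

View pics/crop3.png

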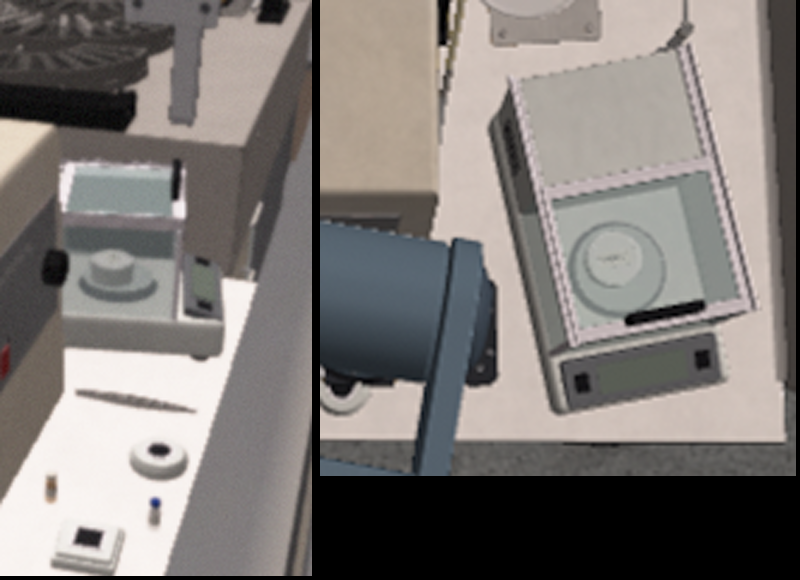

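The cover is shut: the bar now sits at the front edge (665,312), and the tin is undisturbed. Next I'll go down over the tare window in stages.

Emit:
{"api": "play_rows", "payload": {
  "motion": [
    [0,0,0,-0.4,-0.8,4,0],
    [0,0,0,0,0,5,0],
    [0,0,0,0,0,5,0],
    [0,0,0,0,0,4,0],
    [0,0,0,0,0,2,0],
    [0,0,0,0,0,0,0]
  ]
}}

```text
t: 9.48
eef_pos: [0.4299, 0.0474, 0.1569]
eef_rot: [-180.0, 0.2, -0.1]
wrist_force: [0.9, -0.4, -0.9]
gripper_width: 0.005
grip_force: 0.0
```

Run:
```python
from h import *
S=grab('side','side4'); s=manip.get_state(); print(s['eef_pos'],s['wrist_force'])
p=np.array(s['eef_pos']); print(proj(S,p-[0,0,.019]))
b=cv2.resize(S['pixels'][90:310,290:430,::-1],None,fx=2.6,fy=2.6,interpolation=cv2.INTER_CUBIC)
cv2.imwrite('pics/crop4.png',b)
```

```text
[0.43102088 0.04739888 0.15839294] [-0.08529891 -0.04802094 -0.63491609]
[[369.67583867 201.47231541]]
```

View pics/crop4.png

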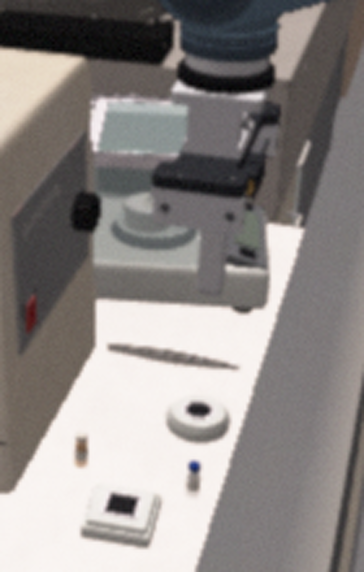

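The tip is above the puck, which is at (198,415) in the crop, and the gripper is clear of the pump and knob. I'll descend 10 cm and dwell.

Emit:
{"api": "play_rows", "payload": {
  "motion": [
    [0,0,0,0,0,4,0],
    [0,0,0,0,0,3,0],
    [0,0,0,0,0,2,0],
    [0,0,0,0.1,0,0.9,0],
    [0,0,0,0,0,0,0]
  ]
}}

```text
t: 10.15
eef_pos: [0.4329, 0.0478, 0.0602]
eef_rot: [180.0, -0.1, -0.0]
wrist_force: [0.7, 0.5, 0.1]
gripper_width: 0.005
grip_force: 0.0
```

Emit:
{"api": "play_rows", "payload": {
  "motion": [
    [0,0,0,0,0,0,0],
    [0,0,0,0,0,0,0],
    [0,0,0,0,0,0,0],
    [0,0,0,0,0,0,0],
    [0,0,0,0,0,0,0],
    [0,0,0,0,0,0,0],
    [0,0,0,0,0,0,0],
    [0,0,0,0,0,0,0],
    [0,0,0,0,0,0,0],
    [0,0,0,0,0,0,0]
  ]
}}

```text
t: 11.4
eef_pos: [0.4321, 0.0481, 0.0594]
eef_rot: [180.0, 0.0, -0.0]
wrist_force: [0.1, 0.7, -0.1]
gripper_width: 0.006
grip_force: 0.0
```

Emit:
{"api": "play_rows", "payload": {
  "motion": [
    [0,0,0,0,0,0,0],
    [0,0,0,0,0,0,0],
    [0,0,0,0,0,0,0],
    [0,0,0,0,0,0,0],
    [0,0,0,0,0,0,0],
    [0,0,0,0,0,0,0],
    [0,0,0,0,0,0,0],
    [0,0,0,0,0,0,0],
    [0,0,0,0,0,0,0],
    [0,0,0,0,0,0,0]
  ]
}}

```text
t: 12.65
eef_pos: [0.4321, 0.0481, 0.0595]
eef_rot: [-180.0, -0.0, -0.0]
wrist_force: [-0.1, 0.2, 0.4]
gripper_width: 0.006
grip_force: 0.0
```

Emit:
{"api": "play_rows", "payload": {
  "motion": [
    [0,0,0,0,0,0,0],
    [0,0,0,0,0,0,0],
    [0,0,0,0,0,0,0],
    [0,0,0,0,0,0,0],
    [0,0,0,0,0,0,0]
  ]
}}

```text
t: 13.28
eef_pos: [0.4321, 0.0481, 0.0595]
eef_rot: [180.0, 0.0, -0.0]
wrist_force: [-0.2, -0.0, -0.8]
gripper_width: 0.005
grip_force: 0.0
```

Run:
```python
from h import *
S=grab('side','side5'); s=manip.get_state(); print(s['t'],s['eef_pos'],s['wrist_force'])
cv2.imwrite('pics/crop5.png',cv2.resize(S['pixels'][150:310,300:420,::-1],None,fx=3.5,fy=3.5,interpolation=cv2.INTER_CUBIC))
```

```text
13.325 [0.4321183  0.04809394 0.05948773] [ 0.34048794 -0.26205844  0.04675422]
```

View pics/crop5.png

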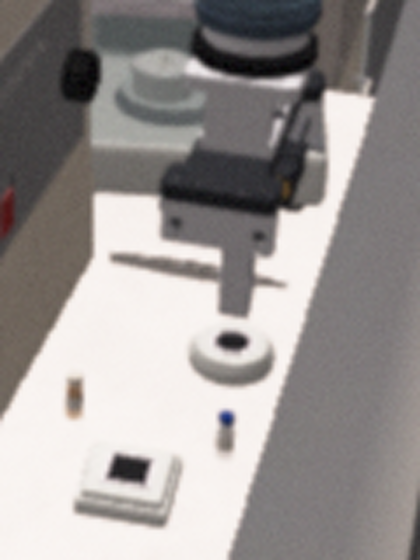

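The fingertips (235,312) sit centred about 2 cm above the tare window (232,342). The 3 s dwell is complete, so I'll retreat straight up.

Emit:
{"api": "play_rows", "payload": {
  "motion": [
    [0,0,0,0,0,-3,0],
    [0,0,0,0,0,-5,0],
    [0,0,0,0,0,-5,0],
    [0,0,0,0,0,-5,0],
    [0,0,0,0,0,-5,0],
    [0,0,0,0,0,-3,0],
    [0,0,0,0,0,0,0],
    [0,0,0,0,0,0,0],
    [0,0,0,0,0,0,0]
  ]
}}

```text
t: 14.45
eef_pos: [0.4313, 0.0482, 0.3174]
eef_rot: [-180.0, 0.2, -0.0]
wrist_force: [-0.9, 0.8, -0.9]
gripper_width: 0.006
grip_force: 0.0
```

Run:
```python
from h import *
s=manip.get_state(); print(s['t'],s['eef_pos'],s['wrist_force']); print(manip.finish_job())
```

```text
14.45 [0.43130448 0.04818558 0.3173763 ] [-0.88499319  0.75024018 -0.87255578]
the job is handed in; nothing more can be done
None
```

I pushed the cover shut against its stop, held the fingertips about 2 cm above the tare window for just over 3 s without touching it, raised the hand to 30 cm above the window, and handed the job in at 14.5 s; no verdict came back.

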